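Park the tamping roller on the ramp with a chock

TASK

Lift the wooden roller out of its cradle and lay it on the green-railed ramp above the raised stop, so that it rolls down to rest against the two stop posts. Then push the yellow wedge chock, thin nose first, up the ramp between the posts until it is snug against the roller's low side, without pushing the roller back up the ramp, and let go of it. Last, press the red pad fully down to drop the stop, so that the chock alone holds the roller in place; leave everything else on the bench undisturbed.

Things in the scene. Friction and masses are not known exactly. Their poses are not given: they have to be found in the camera images.
- ramp: Fixed plywood ramp, green side rails, x -155 to +185 mm, 180 wide. Origin on the bench; own +x points uphill (away from the robot), z up. Deck rises 7 degrees: its height above the bench is 44 mm + 0.1228 * x. Deck 156 wide between rails (16 above deck). Head board face at x = 173 (20 above deck), foot lip face at x = -143 (12 above deck).
- roller_center (a point): Centre of the loose wooden roller: drum 50 mm diameter, 120 long, plus a 12 mm axle stub at each end (144 in all), 0.3 kg, rolls freely. Its axis is own y (x and z turn as it rolls). Starts level in the cradle, centre 47 mm above the bench. On the ramp its centre is 25.2 mm vertically above the deck; resting against the stop posts it is at x = 50, z = 75 mm in the ramp's frame.
- cradle: Fixed wooden cradle, 80 x 110 x 38 mm, that holds the roller at the start: two V-shaped saddles 14 mm thick at y = +-40 mm, the middle 66 mm free for the fingers, base plate 8 mm thick. Origin centre of the underside; the roller lies along its y axis.
- chock_center (a point): Loose yellow wedge chock, black foot, 100 mm long, 44 wide, 40 tall, 0.3 kg. Point: in the rear block, on the middle line, 30 mm from the rear end, 20 above the underside; grip here across the width. Own x points to the thin nose, y across, z up. The wedge face climbs at 40 degrees from the nose (3 mm thick) to full height 44 mm behind it; the rest is a flat-topped block.
- chock_nose (a point): Middle of the chock's nose edge, at its underside, 70 mm ahead (own +x) of and 20 mm below chock_center. Just touching a roller that rests against the stop posts, with the chock flat on the deck, this point is at x = 40 mm in the ramp's frame.
- stop (a joint): Drop-down stop: two steel posts and the red pad move together straight down. 0 = up, 0.038 m = fully down, posts below the deck; takes 4 to 8 N and stays where left. Posts at ramp y = +-47 mm, 14 mm wide (80 clear between them), uphill faces at x = +25, 34 mm above the deck when up.
- stop_pad (a point): Centre of the top face of the red round push pad, 40 mm diameter, beside the ramp's right-hand rail on a grey housing; 115 mm above the bench when up, 77 mm when down. At x = 20, y = -113.5 mm in the ramp's frame.
- brush: Loose wooden hand brush lying on its bristles, 62 x 152 x 46 mm (long along own y), left of the chock, in front of the tall fixed tube tray that fills the left side (keep the arm clear of it); bystander, origin centre of underside.
- pot_clay: Small terracotta pot, 66 mm wide, 58 mm tall, bystander; origin centre of underside.
Things that resemble listed ones, but are neither listed nor needed, are in the scene too. Leave any purple look-alike of the part that bears chock_center alone.

How it is judged:
By the outcome, as a careful person would: the job done as asked, in the order asked, and still so for the second after the job is handed in, with the robot touching nothing.
It also fails if it takes over 69 s, if anything falls off the work surface, if the arm or the gripper's body presses on something with over 40 N, if the wrist force passes 120 N, or if a joint passes its speed limit or range.

ROBOT

A 6-joint arm with a two-finger parallel gripper is mounted at the origin on a cart in front of the work surface, level with it; the furniture and walls round the work are solid. World frame = base frame: x ahead of the robot, y to its left, z up, the work surface at z = 0. Lengths are in mm, angles in degrees, forces in N, time in s.
With the tool pointing down it reaches from about 350 to 850 mm from the base axis. Payload 8.1 kg.
Tool frame: the origin (TCP) lies at the very end of the fingers, on their centre line; the grasp point (between the pads) lies 19 mm behind it; z points along the fingers, y is the direction in which the jaws open and shut (so a half turn about z gives the same grasp; the last joint's range is limited). The gripper opens to 85 mm and grips with 20 to 120 N. Pads are 22 mm wide; open, the fingers measure 114 mm over their backs; the gripper's body (76 mm by 85 mm) begins 54 mm behind the grasp point. The pads swing forward as they close: fully open they stand 13 mm farther back than shut.
Start: joints at [72.112, 7.471, 85.268, -0, 87.261, -4.893], TCP at [134.894, 584.644, 231.292] pointing down, gripper open.
Joint ranges: [-169.43, 169.43], [-51.17, 129.36], [1.28, 143.12], [-76.62, 256.62], [0, 156.53], [-152.29, 152.29]. Speed limits (degrees/s): [136.94, 136.94, 159.86, 180, 180, 180].

INTERFACE

Orientations are given as [roll, pitch, yaw] about the fixed x, y, z axes, in that order (R = Rz(yaw) Ry(pitch) Rx(roll)).
In Python, from bench import sensors, viewer, job gives the robot as it stands.
- The arm moves only by the shell command python3 -m pendant 'ROWS' [FORCE]. ROWS is JSON, one flat list of numbers, 5 for each row, row after row: the shift along the world's x, y, z in mm, then the turn about the world's z in rad, then the finger opening in mm, from 0 to 85.4. In form: [x, y, z, twist, hand, x, y, z, twist, hand, ...]. A call has 1 to 12 rows; each row shifts and turns the pose as measured when the row begins; what a row does not reach is not made up. A row lasts 1/12 s, in which the tool goes at most 41.7 mm and 7.16 degrees, less where a joint would pass 70% of its speed; a pose out of reach is approached as far as the arm can. A call with a gripper value outside its range is refused whole. The fingers move at their own pace and stop on an object; FORCE is the grip in N (left out, the last holds). Time passes only in rows, so rows that do not move let the fingers close. It gives the time, the measured TCP pose, the force and the opening at its end, in the units of the state.
- sensors.sense(): the state, without advancing time (a new reading comes with each control period).
- viewer.snapshot(name): name is "scene" or "side" or "wrist"; returns a dict with "frame" (480x640x3 uint8, blue, green, red), "z_map" (480x640 float32, mm along the optical axis (not along the pixel's ray), 0 where there is no reading), "fx", "fy", "cx", "cy" (pixels), "k1" (the pictures are not rectified: a ray, as slopes to the right and down, at radius r is drawn at 1 + k1 r^2 times it, then the intrinsics apply), "view" (4x4, takes a point from world to camera coordinates). Camera axes: x right, y down, z forward; pixel columns grow to the right and rows downward; lengths in mm; the calibration is good to about 2 mm. A picture is of the moment at which its call begins.
- job.hand_in(): hands the job in, once; it reports no verdict.
The state is a dict: "time": time; "joint_pos": joint angles; "qd": joint speeds; "joint_efforts": joint torques, N m; "tool_pos": TCP position; "tcp_rot": TCP orientation; "ft_force": force on the tool from outside, world axes, zero at the start; "wrist_torque": the same for the moment, N m; "finger_gap": finger opening in mm.
Only numpy, scipy, OpenCV 4.12 (cv2) and the standard library are available. Lean on these libraries where they do the work, as an engineer would, in place of code of your own. Each camera call takes 0.05 s, during which the arm holds its last target.

## Working session

There is one attempt and no reset: what is moved stays moved. The work goes in short steps, Python scripts to look and compute and a shell command to move; the robot and the scene stay as the last step left them, time stands still between calls to the robot, and variables do not carry over. Pictures are saved under pics/ and viewed, and the job is handed in when it is done.

```bash
ls; mkdir -p pics; cat > h.py <<'E'
import numpy as np, cv2
from bench import sensors, viewer, job
def snap(n,tag):
    s=viewer.snapshot(n); cv2.imwrite(f'pics/{tag}.png',s['frame']); np.savez(f'{tag}.npz',**{k:np.array(v) for k,v in s.items()}); return s
def load(tag): return dict(np.load(f'{tag}.npz'))
def rays(s,uv):
    uv=np.atleast_2d(uv).astype(float)
    K=np.array([[s['fx'],0,s['cx']],[0,s['fy'],s['cy']],[0,0,1.]],float)
    p=cv2.undistortPoints(uv[:,None],K,np.array([float(s['k1']),0,0,0]))[:,0]
    return np.c_[p,np.ones(len(p))]
def pts(s,uv,z=None):
    uv=np.atleast_2d(uv); V=np.array(s['view']); R,t=V[:3,:3],V[:3,3]; d=rays(s,uv)
    if z is None:
        i=np.round(uv).astype(int); dd=s['z_map'][i[:,1],i[:,0]]
        return (d*dd[:,None]-t)@R
    o=-R.T@t; w=d@R
    return o+w*((z-o[2])/w[:,2])[:,None]
def cloud(s):
    H,W=s['z_map'].shape; g=np.stack(np.meshgrid(np.arange(W),np.arange(H)),-1).reshape(-1,2)
    P=pts(s,g).reshape(H,W,3); P[s['z_map']==0]=np.nan; return P
def proj(s,P):
    V=np.array(s['view']); c=np.atleast_2d(P)@V[:3,:3].T+V[:3,3]; a=c[:,:2]/c[:,2:]; r=1+float(s['k1'])*(a**2).sum(1,keepdims=True); a=a*r
    return np.c_[a[:,0]*s['fx']+s['cx'],a[:,1]*s['fy']+s['cy']]
E
python3 - <<'E'
from h import *
print(sensors.sense())
for n in ['scene','side','wrist']:
    s=snap(n,n+'0'); print(n,s['fx'],s['k1'],np.linalg.inv(s['view'])[:3].round(2).tolist())
E
```

```text
pics
{'time': 0.0, 'joint_pos': array([ 7.21139918e+01,  7.51585744e+00,  8.53305066e+01, -4.72094134e-04,
        8.72618069e+01, -4.89405937e+00]), 'qd': array([-0.04438791,  0.01979692, -0.06289138,  0.03534907,  0.02412173,
       -0.02273387]), 'joint_efforts': array([-1.46957147e-03, -5.69366598e+01, -5.00570011e+01, -2.26012726e-04,
        1.40061820e-02,  4.47768559e-05]), 'tool_pos': array([134.70674422, 584.10660245, 230.22486497]), 'tcp_rot': array([-1.79892183e+02, -8.75865082e-03,  1.67008066e+02]), 'ft_force': array([0.07564953, 0.31880561, 0.9102386 ]), 'wrist_torque': array([ 0.06269153, -0.03229455, -0.02622918]), 'finger_gap': 85.65240524676882}
scene 457.5381901025396 0.037496633276629575 [[0.56, -0.5, 0.66, -51.68], [-0.83, -0.33, 0.45, -380.75], [-0.0, -0.8, -0.6, 670.09]]
side 571.0827169991151 -0.08188326066964467 [[0.22, 0.85, -0.49, 1269.99], [0.98, -0.19, 0.11, -91.33], [-0.0, -0.5, -0.87, 1264.28]]
wrist 351.57755717191577 -0.03705211590610612 [[0.22, 0.93, 0.28, 63.53], [0.97, -0.21, -0.07, 601.17], [-0.0, 0.29, -0.96, 372.77]]
```

View pics/scene0.png

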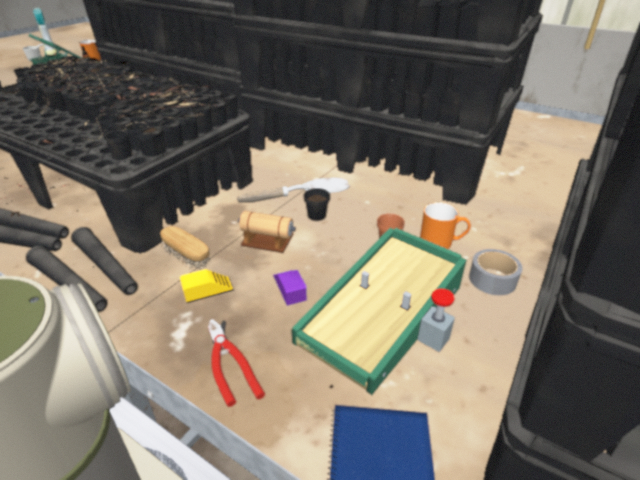

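View pics/side0.png

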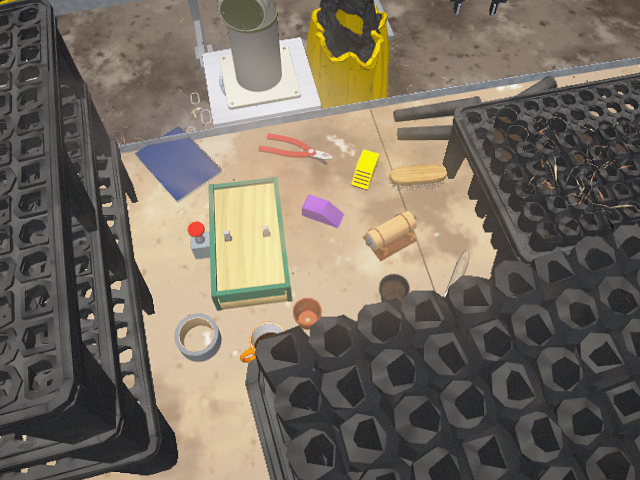

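View pics/wrist0.png

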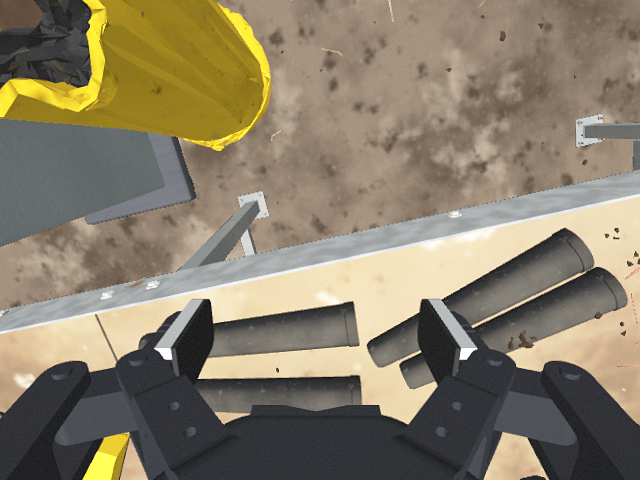

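The scene view shows the roller in its cradle (265,230), the yellow chock (205,285), the purple look-alike (290,287), the ramp (380,305) with posts (364,280) and (406,301), and the red pad (443,297). The brush is at (185,243) and the clay pot at (391,225). Next I'll measure them.

```bash
python3 - <<'E'
from h import *
for n in ['scene','side']:
    s=load(n+'0'); P=cloud(s); f=s['frame']; hsv=cv2.cvtColor(f,cv2.COLOR_BGR2HSV)
    ws=(P[...,0]>200)&(P[...,0]<1000)&(P[...,1]>-500)&(P[...,1]<600)&(P[...,2]>-20)&(P[...,2]<200)
    def comp(name,lo,hi,minA=60,extra=None):
        m=cv2.inRange(hsv,lo,hi).astype(bool)&ws
        if extra is not None: m&=extra
        k,l,st,c=cv2.connectedComponentsWithStats(m.astype(np.uint8))
        for i in range(1,k):
            if st[i,4]<minA: continue
            Q=P[l==i]; 
            print(n,name,st[i,4],c[i].round(0),'min',np.percentile(Q,2,axis=0).round(0),'max',np.percentile(Q,98,axis=0).round(0))
            r=cv2.minAreaRect(Q[:,:2].astype(np.float32)); print('    rect',np.round(r[0],1),np.round(r[1],1),round(r[2],1), 'med',np.median(Q,axis=0).round(1))
    comp('yellow',(24,150,120),(32,255,255))
    comp('green',(60,90,40),(85,255,200),200)
    comp('red',(0,200,120),(4,255,255),40); 
    comp('purple',(125,80,60),(150,255,255))
    comp('high',(0,0,0),(180,255,255),60,(P[...,2]>25))
E
```

```text
scene yellow 1049 [203. 284.] min [366. 182.   4.] max [450. 253.  40.]
    rect [414.1 219.3] [48.  97.2] 57.5 med [402.1 214.9  29.4]
scene green 3666 [380. 313.] min [ 386. -221.   12.] max [724. -25.  85.]
    rect [ 558.4 -120.9] [179.1 338.9] 85.2 med [ 490.9 -158.8   46.8]
scene red 251 [442. 297.] min [ 536. -250.  110.] max [ 570. -219.  116.]
    rect [ 553.5 -234. ] [35.2 32.2] 20.4 med [ 551.4 -234.4  113.4]
scene purple 768 [291. 286.] min [474.  29.   2.] max [533. 110.  40.]
    rect [518.5  78.7] [103.2  44.2] 54.8 med [498.8  52.6  35.7]
scene high 11021 [174. 185.] min [404. 296.  29.] max [997. 581. 199.]
    rect [699.8 435.7] [328.3 600.2] 90.0 med [526.2 442.9 113.9]
scene high 1153 [123. 159.] min [429. 460. 182.] max [672. 599. 200.]
    rect [564.3 528. ] [143.6 280.1] 89.8 med [473.  506.7 195.8]
scene high 563 [317. 200.] min [750. 153.  27.] max [817. 219.  65.]
    rect [783.6 186.1] [72.2 68.5] 16.9 med [781.8 185.5  49. ]
scene high 16703 [389. 295.] min [ 393. -245.   27.] max [874. -22. 105.]
    rect [ 633.5 -126.2] [510.7 253.2] 4.5 med [ 555.  -127
[... 3886 characters left out ...]
919 [196. 336.] min [ 742. -320.   26.] max [ 838. -227.   52.]
    rect [ 788.6 -274. ] [98.7 98.7] 31.8 med [ 790.9 -273.8   46.6]
side high 80 [120. 326.] min [ 787. -413.  175.] max [ 811. -386.  200.]
    rect [ 795.  -402.8] [22.3 36.2] 33.5 med [ 791.7 -402.3  186.7]
side high 621 [260. 338.] min [ 811. -181.   28.] max [873. -86.  92.]
    rect [ 838.9 -139.4] [ 46.2 111.8] 25.1 med [ 821.9 -135.8   63.2]
side high 63 [123. 348.] min [ 839. -409.  175.] max [ 849. -384.  200.]
    rect [ 843.7 -397.6] [ 8.4 26.4] 14.7 med [ 842.2 -398.2  187.3]
side high 65 [127. 373.] min [ 888. -405.  177.] max [ 906. -375.  200.]
    rect [ 896.9 -388.9] [35.1 17. ] 76.4 med [ 895.2 -394.1  193.4]
```

```bash
python3 - <<'E'
from h import *
a=load('scene0')['frame'][180:330,130:330]; b=load('side0')['frame'][130:310,290:460]
c=load('scene0')['frame'][220:390,280:480]
A=cv2.resize(a,(400,300),interpolation=2); B=cv2.resize(b,(340,360),interpolation=2); C=cv2.resize(c,(400,340))
im=np.zeros((600,800,3),np.uint8); im[:300,:400]=A; im[:360,400:740]=B; im[300:,:353]=cv2.resize(c,(353,300)); cv2.imwrite('pics/z.png',im)
E
```

```text
(no output)
```

View pics/z.png

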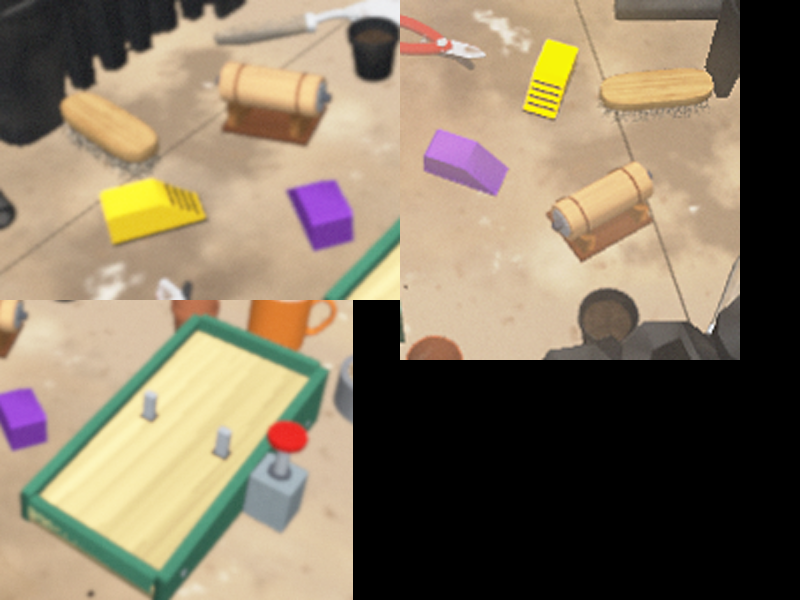

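```bash
python3 -m pendant '[24,-32,5,-0.1,85, 24,-32,5,-0.1,85, 24,-32,5,-0.1,85, 24,-32,0,-0.1,85, 24,-32,0,-0.1,85, 24,-32,0,-0.1,85, 24,-32,0,-0.1,85, 24,-32,0,-0.1,85, 24,-32,0,-0.1,85, 30,-20,0,0,85, 36,-8,0,0,85, 36,-8,0,0,85]' 40
```

```text
time: 1.15
tool_pos: [453.8, 243.7, 240.5]
tcp_rot: [-179.6, -0.1, 113.4]
ft_force: [-0.1, 1.4, 1.0]
finger_gap: 85.2
```

```bash
python3 -m pendant '[25,-6,0,0,85, 0,0,0,0,85, 0,0,0,0,85]'; python3 - <<'E'
from h import *
s=snap('wrist','w1'); print(sensors.sense()['tool_pos'])
E
```

```text
time: 1.4
tool_pos: [485.5, 232.7, 238.8]
tcp_rot: [-179.5, -0.0, 113.0]
ft_force: [-1.1, 0.5, -0.9]
finger_gap: 85.2
[485.14292514 232.72234168 238.67821471]
```

View pics/w1.png

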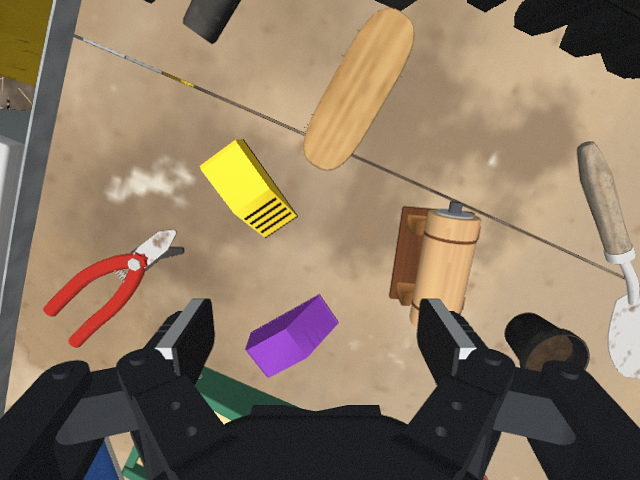

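The wrist view shows the chock (248,188) with its striped nose towards (280,222), and the roller's far stub at (457,208); the left finger hides the near end. I'll measure the chock from this view and the roller from all the views.

```bash
python3 - <<'E'
from h import *
s=load('w1'); P=cloud(s); hsv=cv2.cvtColor(s['frame'],cv2.COLOR_BGR2HSV)
m=cv2.inRange(hsv,(24,120,80),(34,255,255)).astype(bool)&(np.abs(P[...,0]-410)<90)&(np.abs(P[...,1]-220)<90)
for nm,mm in (('top',m&(P[...,2]>36)),('all',m)):
    Q=P[mm]; r=cv2.minAreaRect(Q[:,:2].astype(np.float32)); print(nm,len(Q),r,np.median(Q[:,2])); print(cv2.boxPoints(r).round(1).tolist())
# bench level
b=P[(np.abs(P[...,0]-480)<20)&(np.abs(P[...,1]-180)<20)]; print('bench z',np.median(b[:,2]))
# roller fit from each view: points above z=35
from scipy.optimize import least_squares
for n in ('scene0','side0','w1'):
    s=load(n);P=cloud(s)
    mm=(np.abs(P[...,0]-622)<60)&(np.abs(P[...,1]-220)<85)&(P[...,2]>52)&(P[...,2]<76)
    if n=='w1': mm[300:]=False
    Q=P[mm]
    def f(p):
        cx,cy,a,z=p; d=np.array([-np.sin(a),np.cos(a)]); q=Q[:,:2]-[cx,cy]; u=q@[np.cos(a),np.sin(a)]
        return np.hypot(u,Q[:,2]-z)-25
    r=least_squares(f,[622,222,0.38,47],loss='soft_l1'); cx,cy,a,z=r.x
    t=(Q[:,:2]-[cx,cy])@[-np.sin(a),np.cos(a)]
    ok=np.abs(f(r.x))<2; lo,hi=np.percentile(t[ok],[.5,99.5]); c=(lo+hi)/2
    print(n,len(Q),r.x.round(2),np.degrees(a).round(2),'len',lo,hi,'centre',(cx-np.sin(a)*c).round(1),(cy+np.cos(a)*c).round(1))
E
```

```text
top 2783 ((401.47705078125, 230.29046630859375), (44.746219635009766, 61.576988220214844), 57.51806640625) 39.7255411080219
[[363.5, 228.0], [415.3999938964844, 194.89999389648438], [439.5, 232.60000610351562], [387.5, 265.70001220703125]]
all 4031 ((413.7357177734375, 214.78150939941406), (57.935359954833984, 99.00535583496094), 57.47037887573242) 39.179283386809736
[[356.3999938964844, 217.0], [439.8999938964844, 163.6999969482422], [471.0, 212.60000610351562], [387.6000061035156, 265.79998779296875]]
bench z -0.7319109003940445
scene0 723 [6.4869e+02 1.6330e+02 3.3000e-01 4.5210e+01] 18.74 len 6.567638327157426 125.42805378688715 centre 627.5 225.8
side0 877 [ 7.4123e+02 -1.0914e+02  3.3000e-01  4.6750e+01] 18.76 len 293.6708258864222 410.72231661184867 centre 628.0 224.3
w1 4314 [6.5875e+02 1.3481e+02 3.2000e-01 4.6940e+01] 18.43 len 71.54022418459373 156.4635853757635 centre 622.7 243.0
```

```bash
python3 -m pendant '[36,-2,0,-0.02,85, 36,-2,0,-0.02,85, 36,-2,-20,-0.02,85, 35,-1,-35,-0.015,85, 0,0,-35,0,85, 0,0,-30,0,85, 0,0,0,0,85, 0,0,0,0,85]'; python3 - <<'E'
from h import *
x=sensors.sense(); print(x['tool_pos'],x['tcp_rot'])
snap('wrist','w2')
E
```

```text
time: 2.12
tool_pos: [619.7, 230.8, 118.0]
tcp_rot: [-179.4, -0.1, 109.0]
ft_force: [-0.3, -0.7, 1.4]
finger_gap: 84.8
[619.72202523 230.7571088  117.95268963] [-1.79361059e+02 -1.14671047e-01  1.09019688e+02]
```

View pics/w2.png

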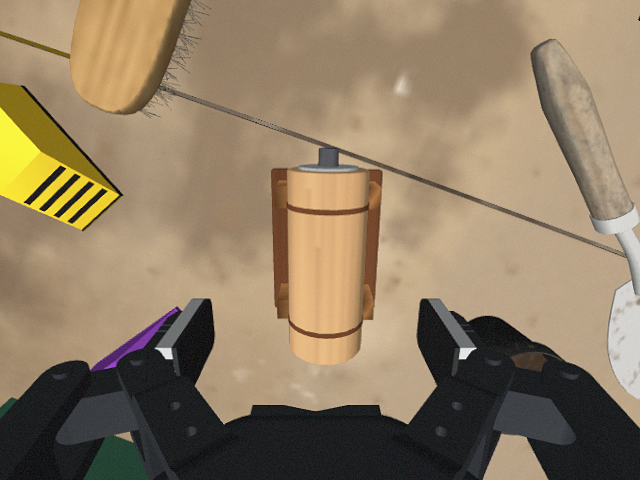

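The roller is centred at about (328,265), between and aligned with the fingers. I'll do a quick fit to refine it.

```bash
cat > rf.py <<'E'
from h import *
from scipy.optimize import least_squares
def fit(s,c0,a0,zr=(52,76),z0=47,rowmax=480,w=60):
    P=cloud(s); mm=(np.abs(P[...,0]-c0[0])<w)&(np.abs(P[...,1]-c0[1])<w+25)&(P[...,2]>zr[0])&(P[...,2]<zr[1])
    mm[rowmax:]=False; Q=P[mm]
    def f(p):
        a=p[1]; u=(Q[:,:2]-c0)@[np.cos(a),np.sin(a)]-p[0]
        return np.hypot(u,Q[:,2]-p[2])-25
    r=least_squares(f,[0,a0,z0],loss='soft_l1'); u,a,z=r.x
    o=np.array(c0)+u*np.array([np.cos(a),np.sin(a)]); t=(Q[:,:2]-o)@[-np.sin(a),np.cos(a)]
    lo,hi=np.percentile(t[np.abs(f(r.x))<2],[.5,99.5]); c=(lo+hi)/2
    print('n',len(Q),'yaw',np.degrees(a).round(2),'z',z.round(1),'len',(hi-lo).round(1),'centre',(o+c*np.array([-np.sin(a),np.cos(a)])).round(1))
E
python3 -c "
from rf import *
fit(load('w2'),[628,225],.33,rowmax=400)"
```

```text
n 14885 yaw 18.54 z 46.8 len 117.9 centre [628.  227.5]
```

```bash
python3 -m pendant '[8,-4,0,0,85, 0,0,0,0,85, 0,0,-30,0,85, 0,0,-30,0,85, 0,0,-20,0,85, 0,0,0,0,85]'
```

```text
time: 2.67
tool_pos: [636.6, 230.8, 55.4]
tcp_rot: [179.1, -0.0, 109.2]
ft_force: [-1.2, 0.6, -1.1]
finger_gap: 85.1
```

```bash
python3 -m pendant '[0,0,0,0,85, 0,0,0,0,85]'; python3 -m pendant '[0,0,0,0,85]';python3 -m pendant '[0,0,0,0,85]'; python3 - <<'E'
from h import *
import time
x=sensors.sense(); print(x['tool_pos'],x['tcp_rot'],x['qd'],x['ft_force'],x['joint_pos'])
E
```

```text
time: 2.83
tool_pos: [638.4, 231.3, 59.6]
tcp_rot: [178.9, -0.0, 109.2]
ft_force: [-0.7, -0.1, -0.5]
finger_gap: 84.6
time: 2.92
tool_pos: [639.7, 231.7, 62.3]
tcp_rot: [178.7, -0.0, 109.2]
ft_force: [-0.6, -0.8, 0.5]
finger_gap: 85.0
time: 3.0
tool_pos: [640.9, 232.1, 64.7]
tcp_rot: [178.5, 0.0, 109.2]
ft_force: [0.2, 1.0, 0.2]
finger_gap: 85.1
[640.92970811 232.08777853  64.66730651] [1.78544645e+02 7.68310996e-03 1.09217150e+02] [ 0.0542522  -1.4161599  -1.27042926  0.00999852  0.63127182  0.13584861] [0.22839749 0.98393592 0.24016845] [15.5524712  25.62029812 81.47538068  0.09002348 71.45147151 -3.69233116]
```

```bash
for i in 1 2 3 4; do python3 -m pendant '[0,0,0,0,85]' | sed -n '1,3p' | tr '\n' ' '; python3 -c "
from h import *
x=sensors.sense(); print(x['joint_pos'].round(2),x['joint_efforts'].round(1))"; done
```

```text
time: 3.08 tool_pos: [642.0, 232.4, 66.7] tcp_rot: [178.4, 0.0, 109.2] [15.55 25.52 81.39  0.09 71.48 -3.69] [  0.  -69.1 -46.5   0.   -0.2  -0. ]
time: 3.17 tool_pos: [642.9, 232.6, 68.2] tcp_rot: [178.3, 0.0, 109.2] [15.55 25.44 81.32  0.09 71.51 -3.69] [  0.  -69.3 -46.8   0.   -0.2  -0. ]
time: 3.25 tool_pos: [643.4, 232.8, 69.2] tcp_rot: [178.2, 0.0, 109.2] [15.55 25.39 81.28  0.09 71.52 -3.69] [  0.  -69.4 -46.9   0.   -0.2  -0. ]
time: 3.33 tool_pos: [643.7, 232.9, 69.7] tcp_rot: [178.1, 0.0, 109.2] [15.56 25.36 81.26  0.09 71.53 -3.69] [  0.  -69.5 -47.    0.   -0.2  -0. ]
```

```bash
python3 - <<'E'
from h import *
for i in range(4):
    snap('scene','s1'); x=sensors.sense(); print(x['time'],x['tool_pos'],x['tcp_rot'])
E
```

```text
3.3833 [643.71604473 232.90712375  69.73625283] [1.78138862e+02 3.39663276e-02 1.09220588e+02]
3.4333 [643.53820121 232.8637098   69.45020239] [1.78164236e+02 3.00238063e-02 1.09221772e+02]
3.4833 [643.3598374  232.82218919  69.18783798] [1.78188574e+02 2.81245452e-02 1.09221326e+02]
3.5333 [643.25309692 232.78249743  69.00595631] [1.78205358e+02 2.96675969e-02 1.09222344e+02]
```

View pics/s1.png

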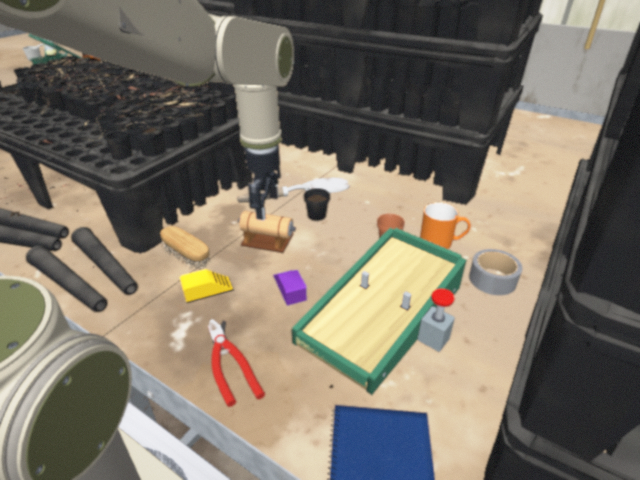

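```bash
python3 -m pendant '[-5,-2,0,0,85, -5,-2,-5,0,85, -3,-1,-5,0,85, -1,0,-4,0,85]';python3 -c "
from h import *
x=sensors.sense(); print(x['joint_pos'].round(2),x['joint_efforts'].round(1),x['qd'].round(2))"
```

```text
time: 3.87
tool_pos: [628.1, 227.3, 54.1]
tcp_rot: [178.2, 0.0, 109.2]
ft_force: [-1.0, 0.7, -0.7]
finger_gap: 84.7
[15.45 24.03 84.75  0.09 69.41 -3.8 ] [ -0.  -68.3 -46.8   0.   -0.1  -0. ] [ 0.3   1.47  4.49  0.05 -5.59  0.38]
```

```bash
python3 -m pendant '[0,0,0,0,85]';python3 -c "
from h import *
x=sensors.sense(); print(x['joint_pos'].round(2),x['joint_efforts'].round(1),x['qd'].round(2))"
```

```text
time: 3.95
tool_pos: [626.6, 226.9, 52.4]
tcp_rot: [178.3, 0.0, 109.2]
ft_force: [-0.6, -0.1, -1.1]
finger_gap: 85.0
[15.45 24.06 84.91  0.1  69.36 -3.81] [ -0.1 -69.  -47.3   0.   -0.5   0. ] [-0.14 -0.46  0.78  0.    0.12  0.02]
```

```bash
python3 -m pendant '[0.5,0,-5,0,85, 0.5,0,-5,0,85, 0.5,0,-5,0,85, 0,0,-3,0,85, 0,0,0,0,85]'
```

```text
time: 4.37
tool_pos: [627.6, 226.7, 31.4]
tcp_rot: [178.4, 0.0, 109.2]
ft_force: [-0.0, -0.2, -0.1]
finger_gap: 85.0
```

```bash
python3 -m pendant '[0,0,0,0,60, 0,0,0,0,60, 0,0,0,0,40, 0,0,0,0,40, 0,0,0,0,40]' 40; python3 -m pendant '[0,0,0,0,40, 0,0,0,0,40]' 40
```

```text
time: 4.78
tool_pos: [628.1, 226.9, 31.4]
tcp_rot: [178.4, 0.0, 109.2]
ft_force: [1.8, -0.7, -3.8]
finger_gap: 48.3
time: 4.95
tool_pos: [628.1, 226.9, 31.4]
tcp_rot: [178.4, 0.0, 109.2]
ft_force: [0.2, 0.5, -0.8]
finger_gap: 48.9
```

```bash
python3 -m pendant '[0,0,8,0,40, 0,0,14,0,40, 0,0,18,0,40, 0,0,18,0,40, 0,0,18,0,40, 0,0,12,0,40, 0,-6,6,0,40, 0,-14,3,0,40, 0,-20,0,-0.04,40, -1,-25,0,-0.04,40, -1,-25,0,-0.04,40, -1,-25,0,-0.04,40]'
```

```text
time: 5.95
tool_pos: [619.3, 107.7, 135.0]
tcp_rot: [178.8, -0.0, 100.2]
ft_force: [-0.4, -0.5, -4.1]
finger_gap: 48.5
```

```bash
python3 -m pendant '[-2,-25,0,-0.04,40, -2,-25,0,-0.04,40, -2,-25,0,-0.04,40, -2,-25,0,-0.04,40, -2,-25,0,-0.04,40, -2,-20,0,-0.04,40, 0,-15,0,0,40, 0,-10,0,0,40, 0,-5,0,0,40, 0,-3,0,0,40, 0,0,0,0,40]'; python3 -c "
from h import *
snap('wrist','w3')"
```

```text
time: 6.87
tool_pos: [595.6, -95.7, 127.6]
tcp_rot: [179.6, 0.2, 85.0]
ft_force: [-0.7, 0.5, -3.8]
finger_gap: 48.8
```

View pics/w3.png

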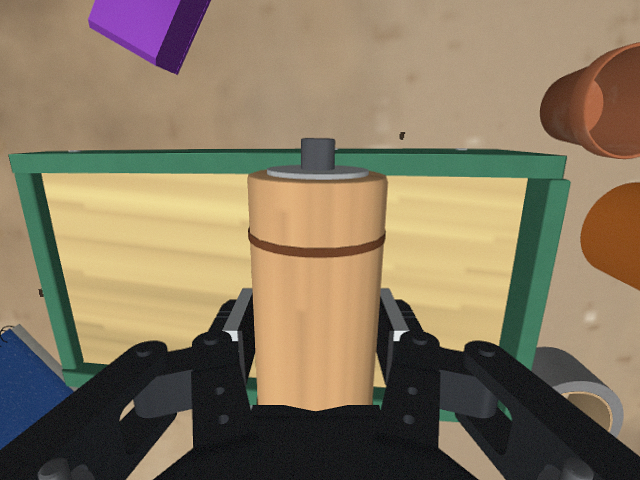

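The roller is held and aligned with the ramp: the left rail is the horizontal green bar at row 160 and the head board is at col 540. I'll refine the ramp pose.

```bash
python3 - <<'E'
from h import *
a=np.radians(-4.8); o=np.array([543.5,-119.6]); R=np.array([[np.cos(a),-np.sin(a)],[np.sin(a),np.cos(a)]])
for n in ('scene0','side0','w3'):
    s=load(n);P=cloud(s);q=(P[...,:2]-o)@R; X,Y=q[...,0],q[...,1]; H=P[...,2]-44-.1228*X
    hsv=cv2.cvtColor(s['frame'],cv2.COLOR_BGR2HSV)
    g=cv2.inRange(hsv,(55,60,30),(90,255,255)).astype(bool)
    dk=(np.abs(X)<130)&(np.abs(Y)<70)&(np.abs(H)<5); print(n,'deck H med',np.median(H[dk]).round(2))
    top=g&(np.abs(H-16)<3.5)&(X>-140)&(X<165)
    for sg in (1,-1):
        t=top&(np.abs(Y*sg-84)<12)
        if t.sum()<50: continue
        res=[]
        for lo in range(-140,160,50):
            b=t&(X>=lo)&(X<lo+50)
            if b.sum()>25: res.append((lo+25,*np.percentile(Y[b],[3,97]).round(1)))
        print('  rail',sg,t.sum(),'Y3/97',res)
    for nm,c,h in (('head',179,20),('foot',-149,12)):
        t=g&(np.abs(X-c)<12)&(np.abs(H-h)<3.5)&(np.abs(Y)<75)
        if t.sum()<50: continue
        res=[]
        for lo in range(-75,75,50):
            b=t&(Y>=lo)&(Y<lo+50)
            if b.sum()>20: res.append((lo+25,*np.percentile(X[b],[3,97]).round(1)))
        print('  ',nm,t.sum(),'X',res)
    r=cv2.inRange(hsv,(0,180,100),(6,255,255)).astype(bool)&(np.abs(Y+113)<30)&(np.abs(X-20)<30)&(P[...,2]>110)
    if r.sum()>30: print('  pad',r.sum(),[(np.percentile(v[r],2)+np.percentile(v[r],98))/2 for v in (X,Y)],np.median(P[r][:,2]))
    p=(np.abs(np.abs(Y)-47)<14)&(np.abs(X-18)<16)&(H>28)&(H<40)
    for sg in (1,-1):
        k=p&(Y*sg>0)
        if k.sum()>5: print('  post',sg,k.sum(),np.percentile(X[k],[5,95]).round(1),np.percentile(Y[k],[5,95]).round(1),np.median(H[k]).round(1))
E
```

```text
scene0 deck H med -1.75
  rail 1 603 Y3/97 [(-115, np.float64(78.3), np.float64(88.7)), (-65, np.float64(78.2), np.float64(90.0)), (-15, np.float64(78.4), np.float64(89.6)), (35, np.float64(77.8), np.float64(89.1)), (85, np.float64(78.4), np.float64(88.9)), (135, np.float64(78.5), np.float64(89.5))]
  rail -1 664 Y3/97 [(-115, np.float64(-88.9), np.float64(-78.9)), (-65, np.float64(-88.8), np.float64(-78.7)), (-15, np.float64(-88.7), np.float64(-78.8)), (35, np.float64(-88.8), np.float64(-79.2)), (85, np.float64(-88.5), np.float64(-79.0)), (135, np.float64(-88.7), np.float64(-78.6))]
   head 229 X [(-50, np.float64(173.5), np.float64(184.0)), (0, np.float64(173.0), np.float64(183.5)), (50, np.float64(173.8), np.float64(183.3))]
   foot 329 X [(-50, np.float64(-152.8), np.float64(-144.2)), (0, np.float64(-153.0), np.float64(-144.4)), (50, np.float64(-153.0), np.float64(-144.2))]
  pad 270 [np.float64(19.869334576234476), np.float64(-113.28275001394493)] 113.42389010370533
  post 1 34 [17.  26.4] [40.6 52.4] 31.3
  post -1 40 [17.6 25.8] [-52.6 -39.8] 31.5
side0 deck H med -0.21
  rail
[... 767 characters left out ...]
4(79.8), np.float64(90.8)), (-15, np.float64(79.9), np.float64(91.0)), (35, np.float64(81.3), np.float64(91.0)), (85, np.float64(80.0), np.float64(90.7)), (135, np.float64(79.6), np.float64(91.0))]
  rail -1 576 Y3/97 [(-115, np.float64(-87.5), np.float64(-76.0)), (-15, np.float64(-87.8), np.float64(-76.2)), (85, np.float64(-81.3), np.float64(-76.0)), (135, np.float64(-88.6), np.float64(-79.9))]
   head 4078 X [(-50, np.float64(175.1), np.float64(186.4)), (0, np.float64(175.4), np.float64(185.9)), (50, np.float64(175.2), np.float64(186.3))]
   foot 2789 X [(-50, np.float64(-150.9), np.float64(-140.6)), (0, np.float64(-150.8), np.float64(-140.3)), (50, np.float64(-150.8), np.float64(-140.1))]
```

```bash
python3 -m pendant '[2,-4,0,0,40, 3,-6,0,0,40, 3,-7,-2,0,40, 2,-6,-5,0,40, 1,-3,-8,0,40, 0,-1,-8,0,40, 0,0,-8,0,40, 0,0,-8,0,40, 0,0,-6,0,40, 0,0,-4,0,40, 0,0,-2,0,40, 0,0,0,0,40]'
```

```text
time: 7.92
tool_pos: [606.8, -120.5, 68.3]
tcp_rot: [179.8, 0.1, 85.3]
ft_force: [-0.9, 0.5, -3.9]
finger_gap: 48.7
```

```bash
python3 -m pendant '[0.5,-2,-1,0,40, 0,-1,-2,0,40, 0,0,-2,0,40, 0,0,-1,0,40, 0,0,0,0,40]'
```

```text
time: 8.33
tool_pos: [608.4, -123.8, 63.2]
tcp_rot: [179.7, 0.1, 85.4]
ft_force: [0.1, 1.1, -4.4]
finger_gap: 49.1
```

```bash
python3 -m pendant '[0,0,-1,0,40, 0,0,-1,0,40, 0,0,0,0,40]';  python3 -m pendant '[0,0,-1,0,40, 0,0,0,0,40]'
```

```text
time: 8.58
tool_pos: [608.9, -124.0, 61.7]
tcp_rot: [179.6, 0.1, 85.4]
ft_force: [0.4, -0.4, -4.0]
finger_gap: 48.8
time: 8.75
tool_pos: [609.2, -124.0, 61.1]
tcp_rot: [179.6, 0.1, 85.4]
ft_force: [0.0, -0.7, -3.5]
finger_gap: 48.8
```

```bash
python3 -m pendant '[-0.5,0,-1,0,40, 0,0,-1,0,40, 0,0,0,0,40]'
```

```text
time: 9.0
tool_pos: [609.3, -124.1, 61.3]
tcp_rot: [179.5, 0.1, 85.4]
ft_force: [0.2, 0.6, -4.1]
finger_gap: 48.8
```

```bash
python3 -m pendant '[-0.5,0,-2,0,40, 0,0,-1,0,40]'; python3 -c "
from h import *
snap('side','d1')
print(sensors.sense()['ft_force'],sensors.sense()['tool_pos'])
f=load('d1')['frame'][150:330,160:340]; cv2.imwrite('pics/d1c.png',cv2.resize(f,(600,600),interpolation=2))"
```

```text
time: 9.17
tool_pos: [609.5, -124.2, 61.0]
tcp_rot: [179.4, 0.1, 85.4]
ft_force: [-7.6, 1.0, 5.8]
finger_gap: 48.7
[-6.32858038  1.28995574  8.04164075] [ 609.50448302 -124.22764832   60.94448678]
```

View pics/d1c.png

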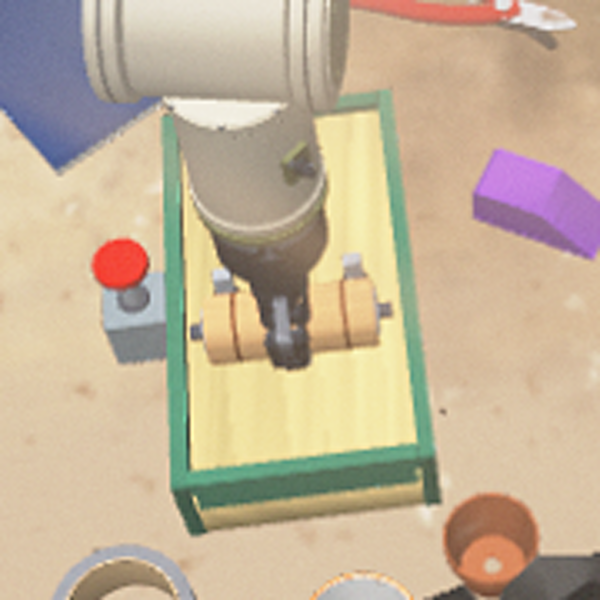

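The roller is on the deck (fz up to +8 N), just uphill of both posts (crop positions (222,280) and (352,265)). I'll open now.

```bash
python3 -m pendant '[0,0,0.5,0,55, 0,0,0.5,0,60, 0,0,0.5,0,65, 0,0,0.5,0,70, 0,0,0,0,75, 0,0,0,0,80, 0,0,0,0,80, 0,0,0,0,80]'; python3 -c "
from h import *
snap('wrist','w4')"
```

```text
time: 9.88
tool_pos: [611.0, -124.8, 64.3]
tcp_rot: [179.2, 0.2, 85.4]
ft_force: [0.3, 0.2, 0.2]
finger_gap: 80.1
```

View pics/w4.png

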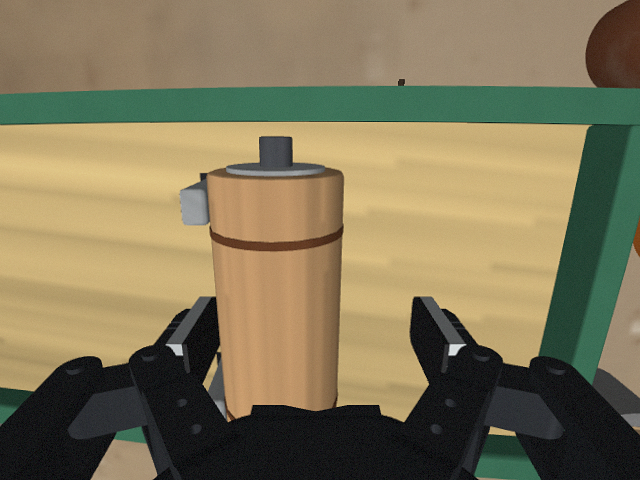

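The roller rests on the posts (post visible at (193,205)), and the downhill finger is very close to the drum. I'll shift a few mm downhill and then lift clear.

```bash
python3 -m pendant '[-3,0,0,0,85, -4,0,0,0,85, -2,0,0,0,85, -1,0,4,0,85, 0,0,8,0,85, 0,0,12,0,85, 0,0,16,0,85, 0,0,18,0,85, 0,0,18,0,85, 0,0,12,0,85, 0,0,6,0,85, 0,0,0,0,85]'; python3 -c "
from h import *
snap('wrist','w5');snap('scene','s5')
from rf import *
fit(load('w5'),[595,-122],-.084,zr=(80,104),z0=75,rowmax=380)"
```

```text
time: 10.93
tool_pos: [599.9, -124.8, 169.5]
tcp_rot: [179.0, 0.2, 85.4]
ft_force: [-0.0, 1.0, 0.3]
finger_gap: 85.0
n 12980 yaw -5.05 z 74.8 len 117.6 centre [ 596.3 -122.1]
```

View pics/w5.png

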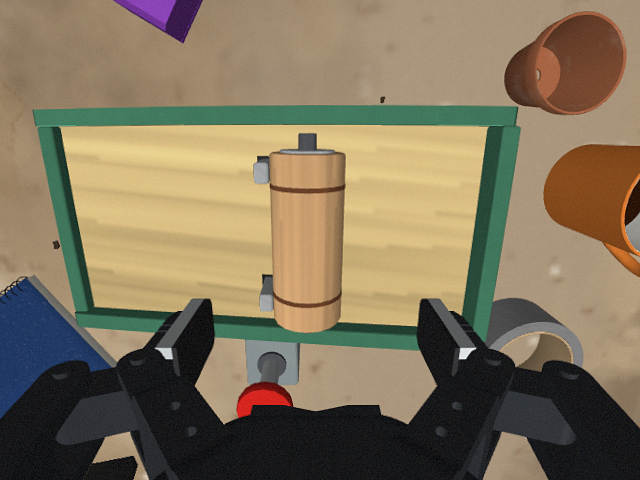

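The roller rests against both posts (post tops at (261,170) and (267,297)); it measures z 74.8, yaw -5.05°, as expected. Next is the chock.

```bash
python3 -m pendant '[-5,8,0,0.03,66, -9,17,0,0.06,66, -13,24,0,0.08,66, -14,26,0,0.08,66, -14,26,0,0.08,66, -14,26,0,0.08,66, -14,26,0,0.08,66, -14,26,0,0.08,66, -14,26,0,0.08,66, -14,26,0,0.08,66, -14,26,0,0.08,66, -14,26,0,0.08,66]'; python3 -m pendant '[-13,24,0,0.08,66, -10,18,0,0.08,66, -8,14,0,0.04,66, -5,9,0,0,66, -3,5,0,0,66, 0,0,0,0,66, 0,0,0,0,66]'; python3 -c "
from h import *
snap('wrist','w6');print(sensors.sense()['tcp_rot'],sensors.sense()['tool_pos'])"
```

```text
time: 12.03
tool_pos: [424.4, 168.3, 148.1]
tcp_rot: [-179.5, -0.5, 139.3]
ft_force: [0.8, -0.1, 0.0]
finger_gap: 66.1
time: 12.62
tool_pos: [370.1, 244.9, 138.3]
tcp_rot: [-178.8, -1.2, 152.7]
ft_force: [0.2, 0.5, 0.3]
finger_gap: 66.0
[-178.79356798   -1.25667101  152.6535657 ] [370.15957981 244.72008836 138.19816941]
```

View pics/w6.png

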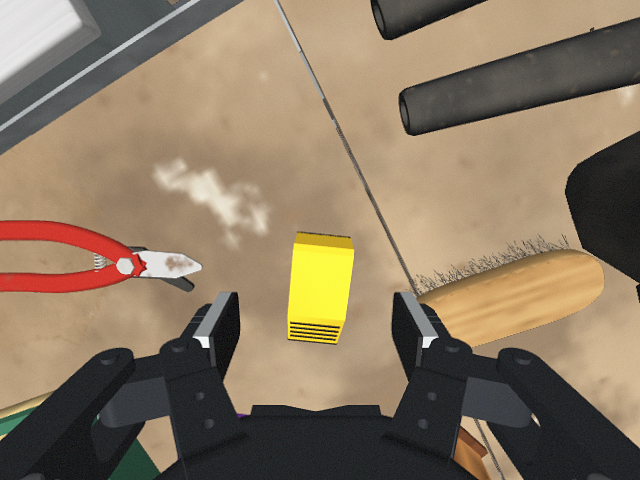

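```bash
cat > ch.py <<'E'
from h import *
def chock(s,c=(410,220),w=90,zmin=36,base=0):
    P=cloud(s); hsv=cv2.cvtColor(s['frame'],cv2.COLOR_BGR2HSV)
    m=cv2.inRange(hsv,(24,120,80),(34,255,255)).astype(bool)&(np.abs(P[...,0]-c[0])<w)&(np.abs(P[...,1]-c[1])<w)
    Q=P[m&(P[...,2]>zmin)&(P[...,2]<zmin+12)]; r=cv2.minAreaRect(Q[:,:2].astype(np.float32))
    B=cv2.boxPoints(r); print('top',len(Q),r,'z',np.median(Q[:,2])); print(B.round(1).tolist())
E
python3 -c "
from ch import *
chock(load('w6'))"
```

```text
top 4374 ((400.8211975097656, 230.83404541015625), (44.16849136352539, 61.70663833618164), 57.183937072753906) z 39.69350034180731
[[362.8999938964844, 229.0], [414.79998779296875, 195.60000610351562], [438.70001220703125, 232.6999969482422], [386.8999938964844, 266.1000061035156]]
```

```bash
python3 -m pendant '[5,-2,0,-0.03,66, 9,-4,-3,-0.04,66, 9,-4,-8,-0.024,66, 5,-3,-12,0,66, 2,-1,-14,0,66, 0,0,-14,0,66, 0,0,-12,0,66, 0,0,-8,0,66, 0,0,-4,0,66, 0,0,0,0,66, 0,0,0,0,66]'
```

```text
time: 13.58
tool_pos: [411.3, 220.8, 56.4]
tcp_rot: [-178.8, -1.1, 145.3]
ft_force: [-0.1, 0.6, 0.9]
finger_gap: 66.0
```

```bash
python3 -m pendant '[-4,4,0,0.02,66, -4,3,0,0.01,66, -2,2,0,0,66, 0,0,0,0,66]'
```

```text
time: 13.92
tool_pos: [402.0, 231.2, 58.5]
tcp_rot: [-179.0, -1.0, 147.2]
ft_force: [-0.2, -0.5, 0.2]
finger_gap: 65.8
```

```bash
python3 -m pendant '[-0.5,0,-5,0,66, 0,0,-8,0,66, 0,0,-8,0,66, 0,0,-8,0,66, 0,0,-6,0,66, 0,0,-4,0,66, 0,0,-2,0,66, 0,0,0,0,66]'
```

```text
time: 14.58
tool_pos: [400.7, 231.7, 13.0]
tcp_rot: [-179.0, -1.0, 147.3]
ft_force: [-0.5, 0.0, -0.3]
finger_gap: 65.8
```

```bash
python3 -m pendant '[0,0,-3,0,66, 0,0,-2,0,66, 0,0,0,0,66]';  python3 -m pendant '[0,0,0,0,55, 0,0,0,0,40, 0,0,0,0,36, 0,0,0,0,36, 0,0,0,0,36]' 30
```

```text
time: 14.83
tool_pos: [400.8, 231.6, 7.5]
tcp_rot: [-179.0, -1.0, 147.2]
ft_force: [-0.3, 0.0, -0.4]
finger_gap: 66.0
time: 15.25
tool_pos: [401.2, 231.5, 8.0]
tcp_rot: [-179.0, -0.9, 147.2]
ft_force: [0.5, 0.2, -1.7]
finger_gap: 43.6
```

```bash
python3 -m pendant '[0,0,5,0,36, 0,0,10,0,36, 0,0,15,0,36, 0,-3,18,0,36, 0,-6,18,0,36, 1,-10,14,0,36, 3,-15,8,0.03,36, 4,-18,3,0.03,36, 5,-20,0,0.03,36, 6,-22,0,0.03,36, 6,-24,0,0.04,36, 6,-24,0,0.04,36]' 40; python3 -c "
from h import *
snap('wrist','w7')"
```

```text
time: 16.25
tool_pos: [428.9, 87.2, 110.3]
tcp_rot: [-179.0, -0.9, 159.6]
ft_force: [0.6, -0.0, -3.3]
finger_gap: 43.2
```

View pics/w7.png

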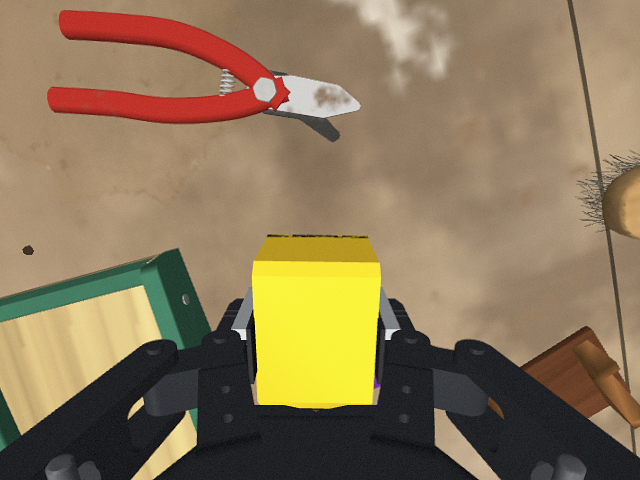

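The chock is held square, seen from behind. I'll carry it on to the ramp.

```bash
python3 -m pendant '[6,-24,0,0.04,36, 6,-24,0,0.04,36, 6,-24,0,0.04,36, 6,-22,0,0.04,36, 6,-20,0,0.04,36, 6,-18,0,0.03,36, 5,-14,0,0.02,36, 3,-10,0,0,36, 2,-6,0,0,36, 1,-3,0,0,36, 0,0,0,0,36, 0,0,0,0,36]'
```

```text
time: 17.3
tool_pos: [477.3, -89.8, 117.1]
tcp_rot: [-178.9, -0.7, 174.3]
ft_force: [0.5, -0.0, -3.5]
finger_gap: 43.1
```

```bash
python3 -m pendant '[2,-5,0,0.01,36, 3,-7,0,0.004,36, 2,-6,-3,0,36, 1,-3,-6,0,36, 0,-1,-8,0,36, 0,0,-9,0,36, 0,0,-9,0,36, 0,0,-7,0,36, 0,0,-5,0,36, 0,0,-3,0,36, 0,0,0,0,36]'; python3 -c "
from h import *
snap('wrist','w8');snap('scene','s8')"
```

```text
time: 18.22
tool_pos: [483.8, -110.9, 59.3]
tcp_rot: [-179.0, -1.0, 175.3]
ft_force: [-0.4, 0.7, -3.8]
finger_gap: 43.5
```

View pics/s8.png

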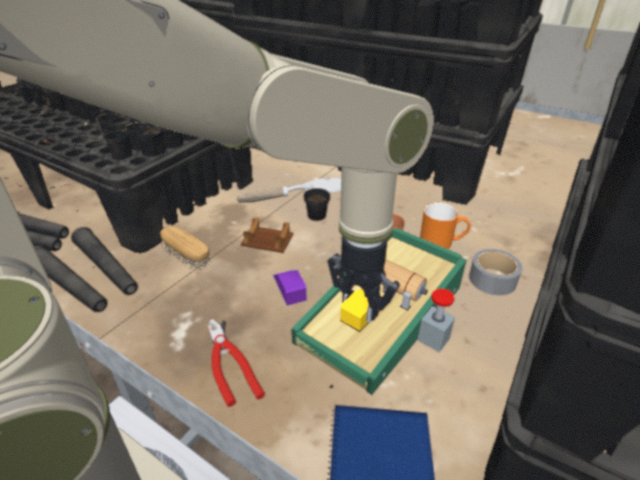

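View pics/w8.png

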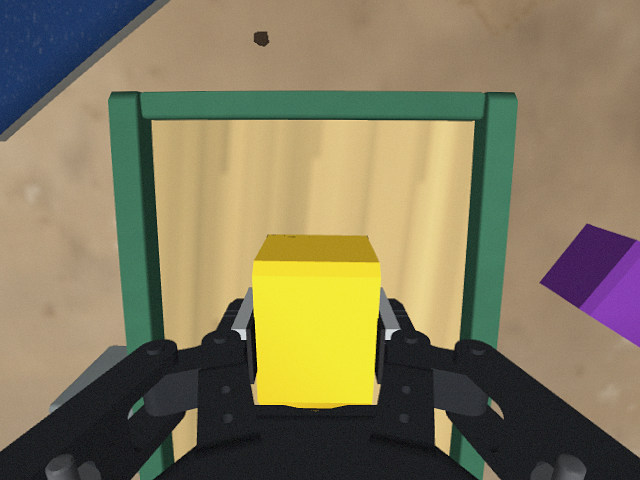

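The chock is aligned in the ramp channel (cols 255-380, deck 152-474), about 3 mm to the left. I'll correct that and lower it with a light grip.

```bash
python3 -m pendant '[0.5,-1.5,-1,0,36, 0.5,-1.5,-2,0,36, 0,0,-2,0,36, 0,0,0,0,36]' 20;  python3 -m pendant '[0,0,-2,0,36, 0,0,-2,0,36]'; python3 -m pendant '[0,0,-2,0,36, 0,0,-2,0,36]'
```

```text
time: 18.65
tool_pos: [487.1, -114.8, 56.8]
tcp_rot: [-178.9, -0.7, 175.3]
ft_force: [0.3, 0.5, -3.7]
finger_gap: 43.3
time: 18.82
tool_pos: [487.8, -115.1, 53.4]
tcp_rot: [-178.9, -0.6, 175.3]
ft_force: [0.2, 0.2, -3.5]
finger_gap: 43.4
time: 18.98
tool_pos: [487.6, -115.5, 50.0]
tcp_rot: [-178.9, -0.7, 175.3]
ft_force: [-6.5, 0.5, 7.6]
finger_gap: 43.0
```

```bash
python3 -m pendant '[0,0,-1.5,0,36, 0,0,-1.5,0,36]' 20; python3 -m pendant '[0,0,-1.5,0,36, 0,0,-1.5,0,36]'; python3 -c "
from h import *
snap('side','d9');print(sensors.sense()['ft_force'])
f=load('d9')['frame'][150:330,160:340]; cv2.imwrite('pics/d9c.png',cv2.resize(f,(600,600),interpolation=2))"
```

```text
time: 19.15
tool_pos: [487.0, -115.6, 47.9]
tcp_rot: [-178.9, -0.7, 175.3]
ft_force: [-6.8, 1.1, 7.7]
finger_gap: 43.3
time: 19.32
tool_pos: [486.6, -115.7, 46.1]
tcp_rot: [-178.9, -0.8, 175.3]
ft_force: [-6.3, 0.4, 6.5]
finger_gap: 43.2
[-7.16604844  1.55190287  6.19262245]
```

View pics/d9c.png

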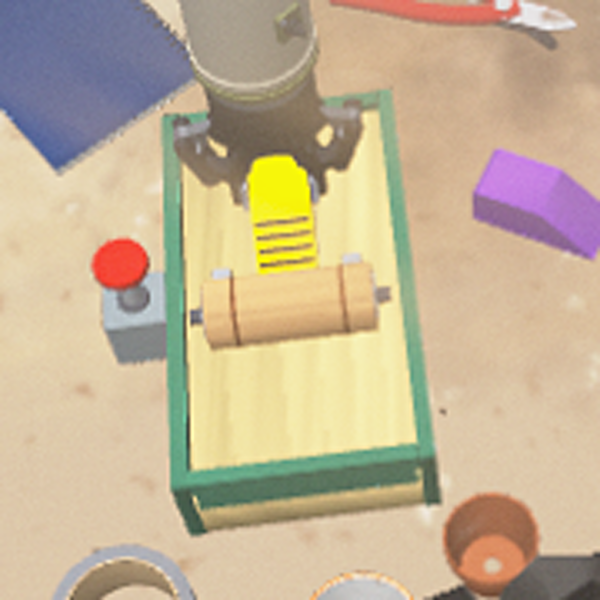

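The chock nose is between the posts, short of the roller, and the chock is pitching in the grip (steady ~8 N). I'll press on until it is flat.

```bash
python3 -m pendant '[0,0,-1.5,0,36, 0,0,-1.5,0,36]' 20; python3 -m pendant '[0,0,-1.5,0,36]'
```

```text
time: 19.53
tool_pos: [486.3, -115.7, 44.9]
tcp_rot: [-178.9, -0.9, 175.4]
ft_force: [-12.1, 4.2, 20.2]
finger_gap: 43.9
time: 19.62
tool_pos: [486.3, -115.7, 44.9]
tcp_rot: [-178.9, -0.9, 175.4]
ft_force: [-12.7, 2.4, 19.0]
finger_gap: 43.2
```

Flat now (force has risen to 20 N). I'll push up the slope in the grip, starting with about 20 mm of the estimated 28.

```bash
python3 -m pendant '[1,-0.1,0.8,0,36, 2,-0.2,0.4,0,36, 3,-0.2,0.3,0,36]' 25; python3 -m pendant '[3,-0.2,0.2,0,36, 3,-0.2,0.2,0,36, 2,-0.2,0.2,0,36, 0,0,0,0,36]'
```

```text
time: 19.87
tool_pos: [492.4, -116.2, 47.1]
tcp_rot: [-178.9, -0.9, 175.3]
ft_force: [-0.8, -0.9, -3.2]
finger_gap: 43.6
time: 20.2
tool_pos: [501.7, -116.9, 47.1]
tcp_rot: [-178.9, -0.9, 175.4]
ft_force: [-2.6, -1.1, 0.6]
finger_gap: 43.3
```

```bash
cat > m.py <<'E'
from h import *; import sys
# ramp-frame sections from a snapshot: roller centre x, and chock wedge line -> nose x   (origin approx)
a=np.radians(-4.8); R=np.array([[np.cos(a),-np.sin(a)],[np.sin(a),np.cos(a)]])
from scipy.optimize import least_squares
def meas(s,o=(546,-119)):
    P=cloud(s);q=(P[...,:2]-np.array(o))@R; X,Y,Z=q[...,0],q[...,1],P[...,2]; H=Z-44-.1228*X
    hsv=cv2.cvtColor(s['frame'],cv2.COLOR_BGR2HSV)
    ye=cv2.inRange(hsv,(24,160,100),(34,255,255)).astype(bool)
    dk=(np.abs(Y)<70)&(np.abs(H)<6)&(((X>85)&(X<160))|((X<-90)&(X>-135))); db=np.median(H[dk]) if dk.sum()>50 else np.nan
    m=(np.abs(X-50)<40)&(np.abs(Y)<60)&(H>34)&(H<56)&~ye&(np.abs(Y)>24)&(cv2.inRange(hsv,(5,50,90),(25,200,255))>0)
    x,z=X[m],Z[m]; r=least_squares(lambda p:np.hypot(x-p[0],z-p[1])-25,[50,75],loss='soft_l1')
    print('deckH',round(float(db),2),'roller x,z',r.x.round(2),m.sum())
    # wedge face points: height above deck along local frame
    t=np.radians(7); xl=X*np.cos(t)+H*np.cos(t)*0; 
    # local coords: along slope u, normal n
    u=X/np.cos(t)+H*np.sin(t); n=H*np.cos(t)
    w=ye&(np.abs(Y)<35)&(n>8)&(n<36); 
    c=n-db-3-(-u)*0
    if w.sum()>10:
        nose=u-(n-db-3)/np.tan(np.radians(-40)) # face: n=3+(nose-u)*tan40
        v=nose[w]; med=np.median(v); v=v[np.abs(v-med)<6]; print(' wedge pts',w.sum(),'nose x',np.median(v*np.cos(t)).round(2),v.std().round(2),'slope',np.degrees(np.arctan(np.polyfit(u[w],n[w],1)[0])).round(1),'Y',np.percentile(Y[w],[5,95]).round(1))
    tp=ye&(n>36)&(n<46)&(np.abs(Y)<35)
    if tp.sum()>10: print(' top pts',tp.sum(),'u',np.percentile(u[tp],[2,98]).round(1),'n',np.median(n[tp]).round(1),'Y',np.percentile(Y[tp],[3,97]).round(1))
if __name__=='__main__':
    for n in sys.argv[2:]:
        s=snap(n,sys.argv[1]+n); print(n); meas(s)
E
python3 m.py a side scene; python3 -c "
from m import *
print('old'); meas(load('d9')); meas(load('w5'))
f=load('aside')['frame'][190:270,200:300]; cv2.imwrite('pics/a.png',cv2.resize(f,(750,600),interpolation=2))"
```

```text
side
deckH -0.07 roller x,z [50.54 75.41] 501
 wedge pts 151 nose x 27.7 3.23 slope -22.5 Y [-22.2  18.5]
 top pts 259 u [-56.3  -7.4] n 40.1 Y [-22.1  18. ]
scene
deckH -1.38 roller x,z [49.97 73.44] 325
 wedge pts 248 nose x -42.58 3.41 slope 3.6 Y [-23.6  16.3]
 top pts 489 u [-70.9 -17.9] n 39.1 Y [-21.3  20.6]
old
deckH -0.12 roller x,z [50.45 75.12] 505
 wedge pts 205 nose x 14.25 3.08 slope -33.2 Y [-21.9  18.3]
 top pts 261 u [-71.6 -21.3] n 40.9 Y [-21.7  18. ]
deckH -0.26 roller x,z [50.53 74.87] 6975
```

View pics/a.png

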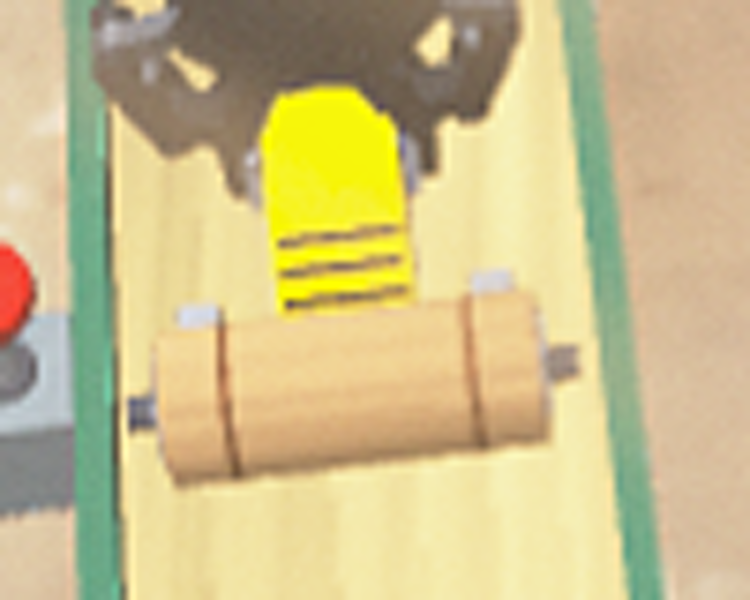

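The side view shows the chock about 12-13 mm short of touching, and the roller still on the posts. Pushing 8 mm more.

```bash
python3 -m pendant '[2,-0.1,0.3,0,36, 2,-0.2,0.3,0,36, 2,-0.2,0.2,0,36, 0,0,0,0,36, 0,0,0,0,36]' 25; python3 m.py b side
```

```text
time: 20.72
tool_pos: [507.4, -117.3, 48.0]
tcp_rot: [-178.9, -1.0, 175.4]
ft_force: [-3.0, 0.3, -0.9]
finger_gap: 43.5
side
deckH -0.11 roller x,z [50.59 75.32] 503
 wedge pts 153 nose x 34.47 3.02 slope -23.9 Y [-22.2  18.2]
 top pts 253 u [-49.7  -1.5] n 40.4 Y [-21.3  18.2]
```

```bash
python3 -m pendant '[2,-0.2,0.2,0,36, 2,-0.2,0.2,0,36, 0,0,0,0,36, 0,0,0,0,36]' 25; python3 m.py c side;  python3 -m pendant '[1.5,-0.1,0.2,0,36, 0,0,0,0,36, 0,0,0,0,36]' ; python3 m.py d side
```

```text
time: 21.1
tool_pos: [511.0, -117.8, 48.5]
tcp_rot: [-178.9, -1.0, 175.4]
ft_force: [-1.8, 0.2, -0.2]
finger_gap: 43.4
side
deckH 0.04 roller x,z [50.3  75.07] 503
 wedge pts 135 nose x 36.31 3.01 slope -24.0 Y [-21.8  17.8]
 top pts 255 u [-45.5   2.8] n 40.6 Y [-22.2  18.2]
time: 21.4
tool_pos: [512.5, -117.9, 48.7]
tcp_rot: [-178.9, -1.0, 175.4]
ft_force: [-2.8, -1.0, 0.0]
finger_gap: 43.7
side
deckH -0.01 roller x,z [50.65 75.2 ] 505
 wedge pts 127 nose x 39.35 3.06 slope -18.5 Y [-21.4  17.9]
 top pts 261 u [-43.7   4.6] n 40.2 Y [-22.   18.4]
```

```bash
cat > ec.py <<'E'
from h import *; import sys
# side crops of the roller ends (aside crop scale 7.5, origin 200,190)
def shift(a,b,box):
    x0,x1,y0,y1=box; g=lambda f:cv2.GaussianBlur(cv2.cvtColor(f,cv2.COLOR_BGR2GRAY),(3,3),0)[y0:y1,x0:x1].astype(np.float32)
    (dx,dy),r=cv2.phaseCorrelate(g(a),g(b),cv2.createHanningWindow((x1-x0,y1-y0),cv2.CV_32F)); return round(dx,2),round(dy,2),round(r,2)
if __name__=='__main__':
    A=load('aside')['frame']
    for t in sys.argv[1:]:
        B=load(t)['frame']; print(t,'L',shift(A,B,(216,236,230,262)),'R',shift(A,B,(257,279,226,256)))
E
python3 ec.py bside cside dside d9
python3 -m pendant '[1.2,-0.1,0.2,0,36, 0,0,0,0,36, 0,0,0,0,36]' ; python3 m.py e side; python3 ec.py eside
```

```text
bside L (-0.07, 0.05, 0.93) R (0.07, -0.2, 0.96)
cside L (0.12, 0.01, 0.91) R (0.02, -0.09, 0.96)
dside L (0.08, -0.17, 0.92) R (0.13, 0.04, 0.93)
d9 L (0.1, 0.01, 0.9) R (0.05, -0.13, 0.95)
time: 21.7
tool_pos: [513.4, -117.9, 48.8]
tcp_rot: [-178.9, -1.1, 175.3]
ft_force: [-3.9, 0.5, 0.2]
finger_gap: 43.2
side
deckH -0.04 roller x,z [50.89 75.15] 498
 wedge pts 119 nose x 40.3 3.03 slope -17.5 Y [-21.5  18.5]
 top pts 264 u [-43.1   5.7] n 40.5 Y [-21.8  17.8]
eside L (0.07, 0.02, 0.95) R (0.03, -0.03, 1.01)
```

```bash
python3 -m pendant '[1.2,-0.1,0.2,0,36, 0,0,0,0,36, 0,0,0,0,36]' ; python3 m.py f side; python3 ec.py fside; python3 -c "
from m import *
f=load('fside')['frame'][190:270,200:300]; cv2.imwrite('pics/f.png',cv2.resize(f,(750,600),interpolation=2))"
```

```text
time: 22.0
tool_pos: [514.1, -118.0, 49.0]
tcp_rot: [-178.9, -1.2, 175.3]
ft_force: [-4.1, 0.3, -0.1]
finger_gap: 43.4
side
deckH -0.08 roller x,z [51.15 75.39] 505
 wedge pts 115 nose x 39.51 2.87 slope -23.6 Y [-21.4  17.9]
 top pts 263 u [-42.8   7. ] n 40.6 Y [-21.9  18.3]
fside L (-0.23, 0.3, 0.98) R (-0.11, 0.18, 0.95)
```

View pics/f.png

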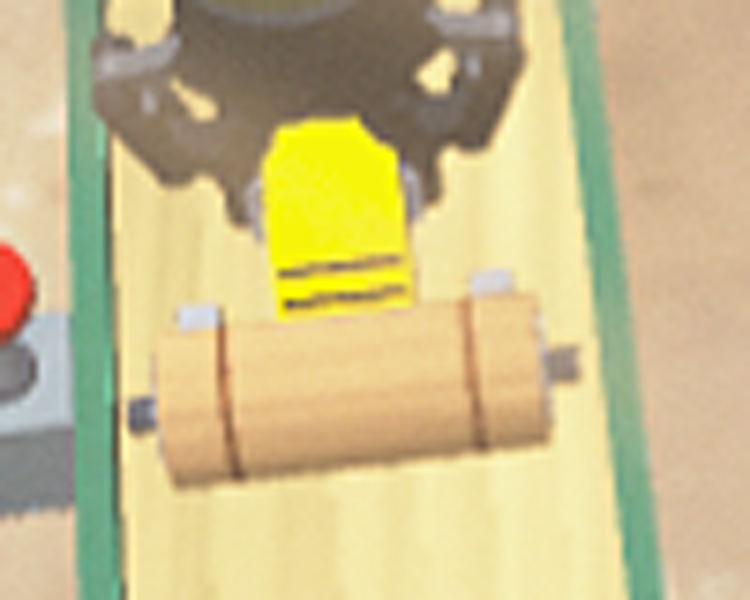

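Contact is just made: the roller's image shifted about 0.25 px (~0.5 mm), and the kinematics put the nose at 39-40 mm. I'll let go and lift.

```bash
python3 -m pendant '[0,0,0,0,48, 0,0,0,0,54, 0,0,0,0,60, 0,0,0,0,66, 0,0,0,0,66]'; python3 m.py g side; python3 ec.py gside
```

```text
time: 22.47
tool_pos: [516.7, -118.5, 50.3]
tcp_rot: [-178.8, -0.8, 175.3]
ft_force: [-0.3, 0.0, -1.0]
finger_gap: 66.1
side
deckH -0.02 roller x,z [50.36 75.02] 499
 wedge pts 119 nose x 38.58 2.8 slope -14.7 Y [-22.6  18.4]
 top pts 260 u [-40.5   4.5] n 40.2 Y [-22.5  18.4]
gside L (0.04, 0.18, 0.93) R (-0.15, 0.05, 0.97)
```

```bash
python3 -m pendant '[0,0,5,0,66, 0,0,10,0,66, 0,0,15,0,66, 0,0,18,0,66, 0,0,20,0,66, 0,0,20,0,66, 0,0,16,0,66, 0,0,10,0,66, 0,0,5,0,66, 0,0,0,0,66, 0,0,0,0,66]'; python3 m.py h side wrist scene; python3 ec.py hside; python3 -c "
from m import *
f=load('hside')['frame'][180:276,190:310]; cv2.imwrite('pics/hh.png',cv2.resize(f,(750,600),interpolation=2))"
```

```text
time: 23.43
tool_pos: [516.0, -118.2, 181.1]
tcp_rot: [-178.8, -0.7, 175.3]
ft_force: [0.9, 0.5, 0.1]
finger_gap: 66.0
side
deckH -0.09 roller x,z [50.68 75.18] 508
 wedge pts 110 nose x 39.24 3.07 slope -12.0 Y [-22.7  18.2]
 top pts 342 u [-54.4   4.7] n 39.8 Y [-22.3  18.5]
wrist
deckH -0.11 roller x,z [50.49 75.14] 5038
 wedge pts 1014 nose x 40.42 0.61 slope -25.0 Y [-21.3  19.7]
 top pts 4913 u [-57.8  -0.5] n 39.7 Y [-21.7  19.6]
scene
deckH -1.34 roller x,z [50.36 73.53] 669
 wedge pts 482 nose x -18.45 3.12 slope -0.3 Y [-23.9  14.2]
 top pts 561 u [-57.9  -2.9] n 38.4 Y [-23.2  18.1]
hside L (-0.03, 0.05, 0.95) R (0.01, -0.02, 1.02)
```

View pics/hwrist.png

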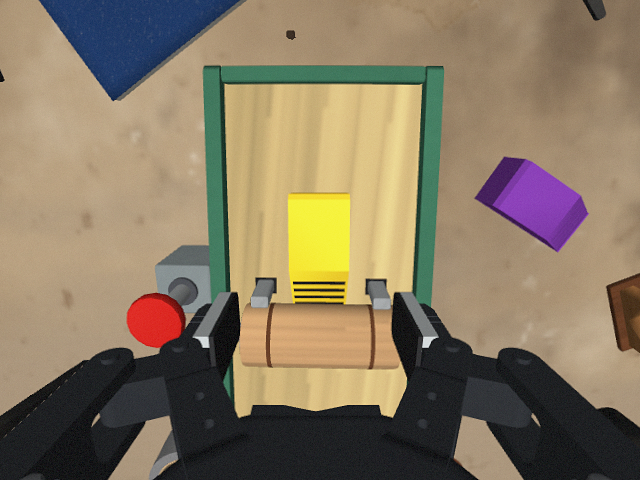

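View pics/hh.png

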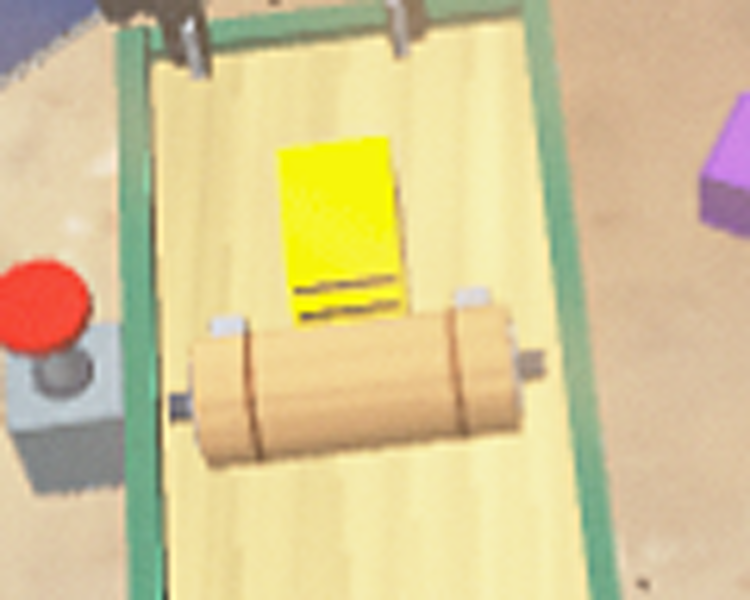

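The wrist view shows the roller on both posts (263,290) and (377,290), with the chock centred between them and its nose under the roller. It measures nose 40.4 and roller 50.5 in the same frame, so it is snug within about 0.5 mm. Next I'll locate the pad.

```bash
python3 - <<'E'
from h import *
s=load('hwrist');P=cloud(s);hsv=cv2.cvtColor(s['frame'],cv2.COLOR_BGR2HSV)
m=(cv2.inRange(hsv,(0,150,80),(6,255,255))>0)&(np.abs(P[...,0]-556)<40)&(np.abs(P[...,1]+234)<40)&(P[...,2]>108)
Q=P[m]; print(m.sum(),cv2.minEnclosingCircle(Q[:,:2].astype(np.float32)),np.median(Q[:,2]))
x=sensors.sense(); print(x['tool_pos'],x['tcp_rot'],x['joint_pos'].round(1))
E
```

```text
2367 ((556.140380859375, -232.57220458984375), 20.124038696289062) 114.68395807746136
[ 515.41205086 -117.97151026  179.89524193] [-178.82489017   -0.78433052  175.35316392] [ -17.5   -1.3   99.7   -1.3   82.  -102.7]
```

```bash
python3 -m pendant '[3,-8,0,0,20, 6,-16,0,0,0, 7,-19,0,0,0, 7,-19,0,0,0, 6,-17,0,0,0, 4,-12,-3,0,0, 2,-8,-5,0,0, 1,-4,-5,0,0, 0,0,-3,0,0, 0,0,0,0,0, 0,0,0,0,0]'
```

```text
time: 24.5
tool_pos: [547.9, -226.5, 151.2]
tcp_rot: [-179.1, -1.7, 175.4]
ft_force: [-0.1, 0.8, -0.5]
finger_gap: 0.2
```

```bash
python3 -m pendant '[3,-2.5,0,0,0, 3,-2,-3,0,0, 1,-1,-5,0,0, 0,0,-5,0,0, 0,0,-3,0,0, 0,0,0,0,0]'
```

```text
time: 25.0
tool_pos: [556.1, -230.2, 134.4]
tcp_rot: [-179.1, -1.6, 175.6]
ft_force: [-0.2, 0.0, 0.3]
finger_gap: -0.1
```

```bash
python3 -m pendant '[0,-1.5,-4,0,0, 0,-1,-5,0,0, 0,0,-5,0,0, 0,0,-3,0,0]'; python3 -m pendant '[0,0,-3,0,0, 0,0,-4,0,0, 0,0,-4,0,0]';
```

```text
time: 25.33
tool_pos: [556.3, -232.9, 116.5]
tcp_rot: [-179.1, -1.6, 175.6]
ft_force: [0.3, -0.1, -0.7]
finger_gap: -0.2
time: 25.58
tool_pos: [556.4, -233.0, 105.5]
tcp_rot: [-179.1, -1.6, 175.6]
ft_force: [-2.5, 2.1, 5.8]
finger_gap: 0.4
```

The pad is moving at about 6 N. I'll continue down.

```bash
python3 -m pendant '[0,0,-4,0,0, 0,0,-4,0,0, 0,0,-4,0,0, 0,0,-4,0,0, 0,0,-4,0,0, 0,0,-3,0,0]'; python3 -m pendant '[0,0,-3,0,0, 0,0,-2,0,0]'
```

```text
time: 26.08
tool_pos: [556.5, -232.9, 82.6]
tcp_rot: [-179.1, -1.6, 175.6]
ft_force: [-2.4, 1.0, 4.6]
finger_gap: 0.2
time: 26.25
tool_pos: [556.4, -233.0, 77.3]
tcp_rot: [-179.1, -1.6, 175.6]
ft_force: [-1.1, 1.7, 4.7]
finger_gap: 0.0
```

```bash
python3 -m pendant '[0,0,-2,0,0]'; python3 -m pendant '[0,0,-1.5,0,0]'; python3 m.py i side
```

```text
time: 26.33
tool_pos: [556.7, -233.1, 76.7]
tcp_rot: [-179.1, -1.5, 175.6]
ft_force: [-13.1, 5.8, 30.6]
finger_gap: -0.0
time: 26.42
tool_pos: [556.7, -233.1, 76.9]
tcp_rot: [-179.1, -1.5, 175.6]
ft_force: [-11.2, 5.3, 18.5]
finger_gap: -0.1
side
deckH 0.09 roller x,z [50.83 75.4 ] 501
 wedge pts 125 nose x 39.3 2.65 slope -9.1 Y [-22.7  18.1]
 top pts 328 u [-54.2   4.2] n 39.9 Y [-22.7  18.7]
```

The pad is at its end stop (force jumped to 30 N at z = 77). I'll retract.

```bash
python3 -m pendant '[0,0,3,0,0, 0,0,8,0,0, 0,0,14,0,0, 0,0,18,0,0, -3,3,18,0,0, -8,6,18,0,0, -12,10,14,0,0, -12,10,8,0,0, -10,8,4,0,0, -6,5,0,0,0, -3,2,0,0,0, 0,0,0,0,0]'; python3 m.py j side wrist scene; python3 ec.py jside; python3 -c "
from m import *
f=load('jside')['frame'][180:276,190:310]; cv2.imwrite('pics/jj.png',cv2.resize(f,(750,600),interpolation=2))"
```

```text
time: 27.47
tool_pos: [501.7, -188.4, 193.3]
tcp_rot: [-178.9, -1.2, 175.6]
ft_force: [-0.0, 0.9, -0.2]
finger_gap: 0.1
side
deckH 0.04 roller x,z [50.51 75.06] 491
 wedge pts 106 nose x 38.61 3.05 slope -9.6 Y [-22.4  18.1]
 top pts 348 u [-54.7   4.4] n 39.9 Y [-22.5  18.5]
wrist
deckH -0.15 roller x,z [50.64 75.17] 2769
 wedge pts 1239 nose x 40.56 0.8 slope -3.7 Y [-23.   18.7]
 top pts 4425 u [-57.5  -0.4] n 39.8 Y [-22.2  19.5]
scene
deckH -1.43 roller x,z [50.29 73.45] 658
 wedge pts 479 nose x -18.34 3.21 slope -0.6 Y [-24.   14.1]
 top pts 566 u [-57.6  -3.2] n 38.3 Y [-23.2  18.2]
jside L (-0.01, 0.26, 0.9) R (-0.14, 0.12, 0.92)
```

View pics/jj.png

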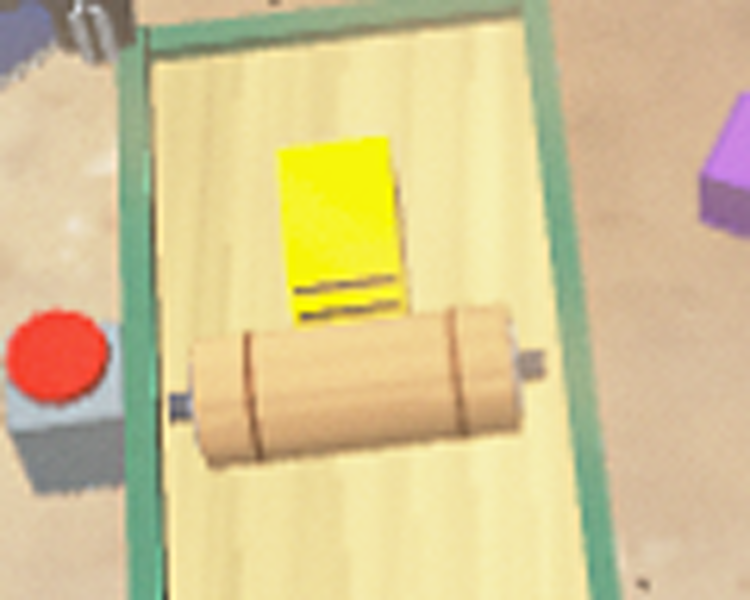

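View pics/jscene.png

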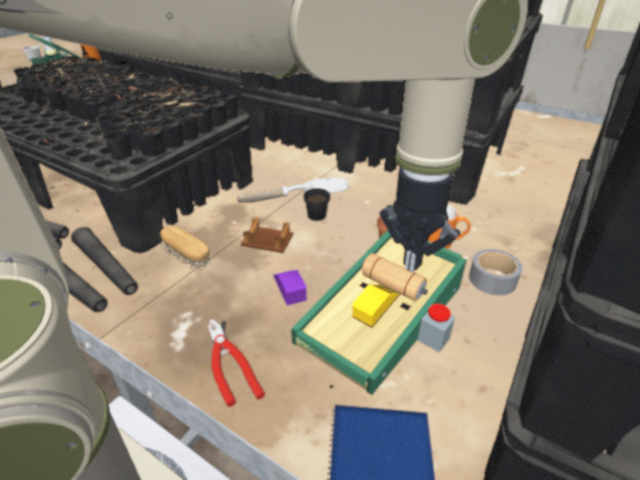

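View pics/jwrist.png

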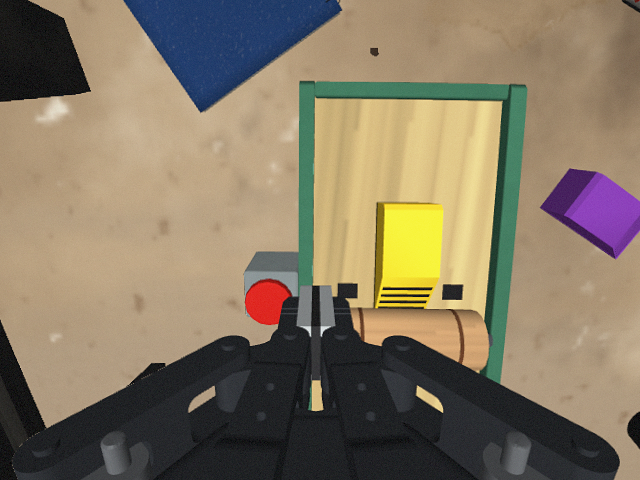

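The posts are gone, leaving empty slots at (347,290) and (452,292). The pad sits on its housing and the chock alone holds the roller. One last check of pad height and stability, then I'll hand in.

```bash
python3 -m pendant '[0,0,0,0,0, 0,0,0,0,0, 0,0,0,0,0, 0,0,0,0,0]'; python3 m.py k wrist; python3 - <<'E'
from h import *
s=load('kwrist');P=cloud(s);hsv=cv2.cvtColor(s['frame'],cv2.COLOR_BGR2HSV)
m=(cv2.inRange(hsv,(0,150,80),(6,255,255))>0)&(np.abs(P[...,0]-556)<40)&(np.abs(P[...,1]+234)<40)
print('pad z',np.median(P[m][:,2])); a=load('scene0')['frame'].astype(int); b=load('jscene')['frame'].astype(int)
d=np.abs(a-b).max(2)
for n,(x,y) in dict(brush=(185,243),purple=(290,287),cradle_base=(265,243),pot=(385,228),pliers=(230,360)).items(): print(n,d[y-12:y+12,x-12:x+12].mean().round(1))
print(job.hand_in())
E
```

```text
time: 27.95
tool_pos: [501.9, -189.4, 190.3]
tcp_rot: [-179.0, -1.4, 175.5]
ft_force: [-0.1, -0.3, 0.5]
finger_gap: -0.2
wrist
deckH -0.15 roller x,z [50.63 75.2 ] 2755
 wedge pts 1297 nose x 40.56 0.89 slope -3.8 Y [-23.   18.7]
 top pts 4521 u [-57.5  -0.5] n 39.8 Y [-22.2  19.3]
pad z 76.66749107327847
brush 3.0
purple 3.1
cradle_base 11.9
pot 51.5
pliers 3.3
the job is handed in; nothing more can be done
None
```

The job is done and handed in at about 28 s of the 69 s allowed. I laid the roller on the ramp and it rolled down against both posts. I pushed the chock up between the posts until it just touched the roller, let go of it, then pressed the pad to its end stop and moved the arm clear.

**Last checks:**
- **Stop:** the pad top reads 76.7 mm (77 is fully down), and the post slots are empty.
- **Roller:** it sits at ramp x = 50.6, z = 75.2 mm (50 and 75 at the posts). It read the same half a second later, so the chock alone is holding it.
- **Chock:** the nose measured x = 40.6 mm (touching is 40), so it is snug to within about 1 mm. The side camera, which is coarser for this, read 38.6 mm.
- **Contact while pushing:** the roller appeared to move about 0.5 mm uphill when the chock first touched it, and had settled back by the time I let go.
- **Other objects:** the brush, purple look-alike and pliers look unchanged between the first and last scene pictures. The pot could not be compared because the arm hid it in the last one, but nothing came near it. The larger difference at the cradle is where the roller was lifted out.

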